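Free the jammed knob chute

TASK

The spare control knobs have jammed side by side at the narrow opening of the sloping chute. Reach in below the opening, past the lamp bar, and nudge one of the two wedged knobs back up the slope until the jam breaks (again if it jams again), so that all three knobs slide down and lie still in the lower bay. Do not touch the lamp, keep the knobs inside the chute, and leave the multimeter, screwdriver and jar where they are.

Things in the scene. Friction and masses are not known exactly. Their poses are not given: they have to be found in the camera images.
- chute: Fixed open aluminium tray, 320 mm long, 176 mm wide, floor sloping 28 degrees, walls 30 mm high square to the floor. Origin: on the table below the middle of the opening; +x level, in the downhill direction (away from the robot), y across, z up. Floor is 88 mm above the table at the opening and drops 0.532 mm per mm of +x. Hopper above the opening (150 mm along the slope), bay below it (165 mm).
- opening (a point): Middle of the 60 mm wide opening, on the chute floor; axes as chute. Two funnel walls, 6 mm thick, at 45 degrees in the plane of the floor, run from its edges (y = +-30 mm) up and out to the side walls (y = +-84 mm, 54 mm up the slope). There is no channel: the lower bay is full width directly below the opening.
- bay_end (a point): Floor at the middle of the lower bay's end wall, 165 mm down the slope from the opening. The bay is 168 mm wide inside and the freed knobs come to rest here.
- lamp: Fixed slim lamp: a level grey bar 20 mm wide (x), 270 mm long (y), 187 to 200 mm above the table, crossing the chute 40 mm (x) uphill of the opening, on two posts 12 mm thick at y = +-122 mm with base discs of 44 mm. Origin and axes the same as chute.
- knob1: Black round knob with aluminium cap, 44 mm diameter, 22 mm high, 40 to 85 g, slippery (friction on the chute about 0.15; slides down by itself when free). Origin: centre of its underside, on the chute floor; z is its axis, square to the floor. One of the wedged pair, centre about 20 mm (x) uphill of the opening, 22 mm to one side. Pushed back some 25 mm along the slope, it lets the other slip by.
- knob2: The same kind of knob, the other one of the wedged pair.
- knob3: The same kind of knob, lying behind the pair, about 55 mm (x) uphill of the opening; it slides after them.
- multimeter: Red hand-held multimeter lying on the bench, 190 x 90 x 42 mm, bystander. Origin: centre of its underside.
- screwdriver: Screwdriver lying on the bench, bystander. Origin: centre of its underside.
- jar: Small closed jar, 60 mm diameter, 70 mm high, bystander. Origin: centre of its underside.

How it is judged (in metres and radians):
On the way:
1. one of the two wedged knobs is nudged back up the slope (at least 6 mm from where it was wedged) (((x of knob1 in the frame of chute below -0.0265 m and distance of knob1 from where it was at the start of the episode above 0.006 m) or (x of knob2 in the frame of chute below -0.0265 m and distance of knob2 from where it was at the start of the episode above 0.006 m))), for 0.05 s.
At the end, for the whole second after the job is handed in: All three knobs lie still (under 20 mm/s) in the chute's lower bay: centres at least 25 mm (horizontally) below the opening, within the bay's walls and not more than 100 mm above the table (x of knob1 in the frame of chute between 0.025 and 0.165 m and y of knob1 in the frame of chute between -0.085 and 0.085 m and z of each of knob1, knob2, knob3 in the frame of chute below 0.1 m and linear speed of each of knob1, knob2, knob3 below 0.02 m/s and x of knob2 in the frame of chute between 0.025 and 0.165 m and y of knob2 in the frame of chute between -0.085 and 0.085 m and x of knob3 in the frame of chute between 0.025 and 0.165 m and y of knob3 in the frame of chute between -0.085 and 0.085 m); the robot touches nothing.
It fails at once if a knob is lifted or thrown out of the chute ((z of knob1 in the frame of chute above 0.21 m or y of knob1 in the frame of chute above 0.095 m or y of knob1 in the frame of chute below -0.095 m or x of knob1 in the frame of chute above 0.17 m or x of knob1 in the frame of chute below -0.15 m) or (z of knob2 in the frame of chute above 0.21 m or y of knob2 in the frame of chute above 0.095 m or y of knob2 in the frame of chute below -0.095 m or x of knob2 in the frame of chute above 0.17 m or x of knob2 in the frame of chute below -0.15 m) or (z of knob3 in the frame of chute above 0.21 m or y of knob3 in the frame of chute above 0.095 m or y of knob3 in the frame of chute below -0.095 m or x of knob3 in the frame of chute above 0.17 m or x of knob3 in the frame of chute below -0.15 m)).
It fails at once if the lamp is touched (over 1 N) (contact force between any of the arm, the fingers and lamp above 1 N).
It fails at once if multimeter, screwdriver or jar moved more than 20 mm (distance of any of multimeter, screwdriver, jar from where it was at the start of the episode above 0.02 m).
It also fails if it takes over 45 s, if anything falls off the work surface, if the arm or the gripper's body presses on something with over 40 N, if the wrist force passes 120 N, or if a joint passes its speed limit or range.

ROBOT

A 6-joint arm with a two-finger parallel gripper is mounted at the origin on the work surface. World frame = base frame: x ahead of the robot, y to its left, z up, the work surface at z = 0. Lengths are in mm, angles in rad, forces in N, time in s.
With the tool pointing down it reaches from about 350 to 975 mm from the base axis. Payload 7.1 kg.
Tool frame: the origin (TCP) lies midway between the tips of the shut fingers; the grasp point (between the pads) lies 19 mm behind it (ctrl.tcp_to_grasp is the distance from the TCP to the grasp point, in mm); z points along the fingers, y is the line along which they close (so a half turn about z gives the same grasp; the last joint's range is limited). The gripper opens to 88 mm and grips with 3 to 60 N. Pads are 20 mm wide; open, the fingers measure 115 mm over their backs; the gripper's body (75 mm by 178 mm) begins 61 mm behind the grasp point.
Start: joints at [-1.243, 0.423, 1.63, -0, 1.089, -0.019], TCP at [212.448, -587.767, 222.675] pointing down, gripper open.
Joint ranges: [-3, 3], [-0.9, 2.11], [0.09, 2.58], [-1.31, 4.45], [0.11, 2.69], [-2.54, 2.54]. Speed limits (rad/s): [2.39, 2.39, 3.01, 3.14, 3.14, 3.14].

INTERFACE

Orientations are given as a rotation vector (axis times angle).
In Python, from workcell import get_obs, cams, ticket, boxes_of, ctrl gives the robot as it stands.
- The arm moves only by the shell command python3 -m creep 'ROWS' [OPENING]. ROWS is JSON, one flat list of numbers, 4 for each row, row after row: the shift along the world's x, y, z in m, then the turn about the world's z in rad. In form: [tx, ty, tz, spin, tx, ty, tz, spin, ...]. A call has 1 to 10 rows; each row is the pose to reach, as a shift and turn from the pose commanded when the call began; what a row does not reach only later rows make up. A row lasts 1/12 s, in which the tool goes at most 41.7 mm and 7.16 degrees, less where a joint would pass 70% of its speed; a pose out of reach is approached as far as the arm can. A call with a gripper value outside its range is refused whole. OPENING is the opening, from 0 (shut) to 1 (fully open), set as the call begins (- or left out, the last holds). The fingers move at their own pace and stop on an object; the grip force is fixed at half the most. Time passes only in rows, so rows that repeat a pose let the fingers close. It gives the time, the measured TCP pose, the force, the opening and the grip force at its end, in the units of the state.
- get_obs(): the state, without advancing time (a new reading comes with each control period).
- cams.get_image(name): name is "side" or "top"; returns (picture, depth): 420x560x3 uint8, red, green, blue; 420x560 float32, mm along the optical axis (not along the pixel's ray), 0 where there is no reading.
- cams.get_calibration(name): a dict with "mtx" (3x3 intrinsics, pixels), "D" ([k1, k2, p1, p2, k3] as OpenCV has them; the pictures are not rectified), "R" (3x3) and "t" (3): a world point X has camera coordinates R X + t. Camera axes: x right, y down, z forward; pixel columns grow to the right and rows downward; lengths in mm; the calibration is good to about 2 mm. A picture is of the moment at which its call begins. get_calibration takes no time and is no camera call.
- ticket.close_job(): hands the job in; it is judged then, once.
Trained networks look in the newest picture that a camera, given by its name, has taken for a name from the list of things; names that differ only in an ending like _2 or _b are one class to them, and where a whole thing is asked for, a point or a joint stands for the part that bears it (a point fixed in the world has none). Each returns a list of dicts, best first, with "score" (0 to 1); they miss things now and then, are a little off and sometimes report something else, mostly with a low value. They report only what shows in the picture. A call takes as long as a camera call.
- boxes_of(camera, target): "centre" ([column, row] in pixels, amid what is visible of it).
The state is a dict: "t": time; "qpos": joint angles; "qvel": joint speeds; "joint_torque": joint torques, N m; "ee_pos": TCP position; "orientation": TCP orientation; "ft_force": force on the tool from outside, world axes, zero at the start; "moment": the same for the moment, N m; "width": finger opening in mm; "grasp_force": force on a finger pad.
Only numpy, scipy, OpenCV 4.12 (cv2) and the standard library are available. Lean on these libraries where they do the work, as an engineer would, in place of code of your own. Each camera call takes 0.05 s, during which the arm holds its last target. There are 200 camera calls.

## Working session

There is one attempt and no reset: what is moved stays moved. The work goes in short steps, Python scripts to look and compute and a shell command to move; the robot and the scene stay as the last step left them, time stands still between calls to the robot, and variables do not carry over. Pictures are saved under pics/ and viewed, at most 10 in all, crops included, and the job is handed in when it is done.

```bash
mkdir -p pics; cat > h.py <<'E'
import numpy as np,cv2
from workcell import get_obs,cams,ticket,boxes_of,ctrl
def w(name,px,depth=None,z=None):
    c=cams.get_calibration(name);K,D,R,t=[np.array(c[k],float) for k in("mtx","D","R","t")]
    t=t.ravel()
    r=np.append(cv2.undistortPoints(np.array([[px]],float),K,D).ravel(),1)
    if depth is not None: return R.T@(r*depth-t)
    o=-R.T@t;d=R.T@r;return o+d*(z-o[2])/d[2]
def cloud(name,depth):
    c=cams.get_calibration(name);K,D,R,t=[np.array(c[k],float) for k in("mtx","D","R","t")]
    h,wd=depth.shape;uv=np.stack(np.meshgrid(np.arange(wd),np.arange(h)),-1).reshape(-1,1,2).astype(float)
    r=cv2.undistortPoints(uv,K,D).reshape(-1,2);r=np.c_[r,np.ones(len(r))]
    P=(r*depth.reshape(-1,1)-t.ravel())@R;return P.reshape(h,wd,3)
E
python3 - <<'E'
from h import *
for n in("top","side"):
    im,d=cams.get_image(n);cv2.imwrite(f"pics/{n}0.png",im[:,:,::-1]);np.save(n+"_d.npy",d)
    for k in("knob1","chute","lamp","multimeter","jar","screwdriver"):
        for b in boxes_of(n,k)[:4]:
            c=b["centre"];i,j=int(c[1]),int(c[0]);dd=d[i,j]
            print(n,k,round(b["score"],2),np.round(c),np.round(w(n,c,depth=dd)) if dd else None)
o=get_obs();print(o)
E
```

```text
top knob1 0.7 [257. 250.] [492.  40. 147.]
top knob1 0.61 [260. 226.] [548.  33. 122.]
top chute 0.64 [245. 223.] [559.  74.  77.]
top lamp 0.63 [245. 242.] [511.  64. 202.]
top multimeter 0.64 [440. 240.] [ 504. -435.   41.]
top jar 0.95 [140. 203.] [616. 341.  70.]
top screwdriver 0.74 [125. 271.] [440. 397.  19.]
side knob1 0.49 [279. 237.] [532.  80. 121.]
side knob1 0.44 [277. 225.] [556.  39. 113.]
side chute 0.9 [267. 239.] [573.  62.  72.]
side lamp 0.55 [289. 241.] [482. 137. 198.]
side multimeter 0.61 [351. 149.] [ 502. -408.   40.]
side multimeter 0.38 [254. 385.] [439. 403.  27.]
side jar 0.78 [197. 331.] [600. 366.  73.]
side screwdriver 0.81 [254. 383.] [441. 400.  27.]
{'t': 0.7, 'qpos': array([-1.24304641e+00,  4.23067710e-01,  1.62990063e+00,  3.29957004e-05,
        1.08859319e+00, -1.90081321e-02]), 'qvel': array([ 0.00084464,  0.0007295 ,  0.00112209,  0.00139937, -0.00032781,
        0.00250916]), 'joint_torque': array([-1.92818520e-04, -5.44428420e+01, -2.73996252e+01,  6.45443215e-02,
        1.69310637e-02, -3.93471794e-06]), 'ee_pos': array([ 212.43088247, -587.77875465,  222.69498862]), 'orientation': array([3.09447051e+00, 5.41933261e-01, 5.28904806e-05]), 'ft_force': array([-0.36466683, -0.0799677 , -0.00510551]), 'moment': array([ 0.00328957,  0.00264113, -0.00612528]), 'grasp_force': 0.0, 'width': 87.6746216997382}
```

View pics/top0.png

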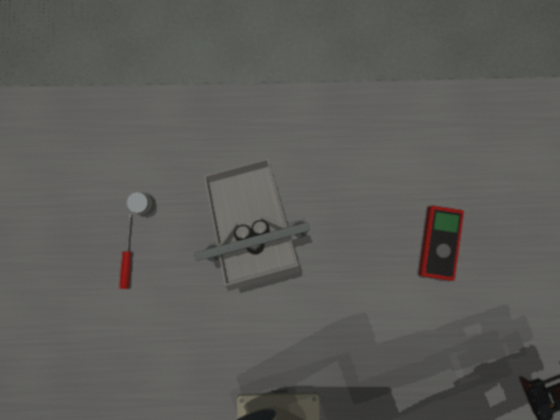

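View pics/side0.png

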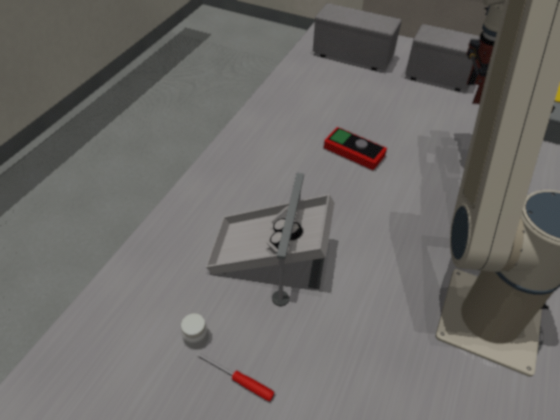

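The top view shows the chute running downhill away from the robot and turned a little to +y. The lamp bar runs from (197,255) to (308,229), the wedged pair is at about (243,232) and (261,227), and knob3 is at about (257,250). Next I fit the chute frame.

```bash
cat > fit.py <<'E'
from h import *
def frame():
    for n in("top","side"):
        P=cloud(n,np.load(n+"_d.npy")).reshape(-1,3)
        m=(P[:,2]>188)&(P[:,2]<212)&(abs(P[:,0]-510)<90)&(abs(P[:,1]-55)<170)
        L=P[m];c=L[:,:2].mean(0);v=np.linalg.svd(L[:,:2]-c,full_matrices=False)[2][0];v*=np.sign(v[1])
        s=(L[:,:2]-c)@v;a,b=np.percentile(s,[1,99]);mid=c+v*(a+b)/2;x=np.array([v[1],-v[0]])
        q=(L[:,:2]-c)@x;print(n,len(L),"len",b-a,"wid",np.ptp(np.percentile(q,[2,98])),"mid",mid,"z",np.median(L[:,2]),"yaw",np.degrees(np.arctan2(x[1],x[0])))
        o=mid+40*x
        rel=P[:,:2]-o;cx=rel@x;cy=rel@v
        f=(cx>30)&(cx<130)&(abs(cy)<60)
        F=P[f];A=np.c_[cx[f],cy[f],np.ones(f.sum())];k=np.linalg.lstsq(A,F[:,2],rcond=None)[0];print(" origin",o,"plane",k)
        # wall top rows
        h=P[:,2]-(88-.532*cx);e=(h>28)&(h<40)&(abs(cx)<170)&(abs(cy)<110)
        w_=e&(cx>20)&(cx<120);yy=cy[w_];print(" walls y",np.median(yy[yy>0]),np.median(yy[yy<0]))
        e2=e&(cx>140)&(abs(cy)<70);print(" endwall x",np.median(cx[e2]))
        k_=(h>15)&(h<30)&(cx>-75)&(cx<15)&(abs(cy)<50)
        np.save(n+"_k.npy",np.c_[cx,cy,h])
frame()
E
python3 fit.py
python3 - <<'E'
import cv2
im=cv2.imread('pics/top0.png')[150:300,180:330];a=cv2.resize(im,(560,560),interpolation=3)
cv2.imwrite('pics/crop.png',cv2.convertScaleAbs(a,alpha=1.8))
E
```

```text
top 1039 len 263.25934749264206 wid 19.7274972808671 mid [511.39997431  48.73896318] z 199.8743550836245 yaw 13.88848692414249
 origin [550.23056366  58.34028241] plane [-5.33058387e-01 -4.45581301e-03  8.86149144e+01]
 walls y 86.00244468391115 -85.29777635507871
 endwall x 160.81116237762342
side 777 len 266.9309649595373 wid 19.820413965877755 mid [511.95265078  52.28512997] z 198.91418348485794 yaw 13.773756035914413
 origin [550.80238825  61.8086744 ] plane [-0.3958251  -0.17703298 73.56477621]
 walls y 85.61679496109225 -86.74083920560129
 endwall x 160.66456554406125
```

View pics/crop.png

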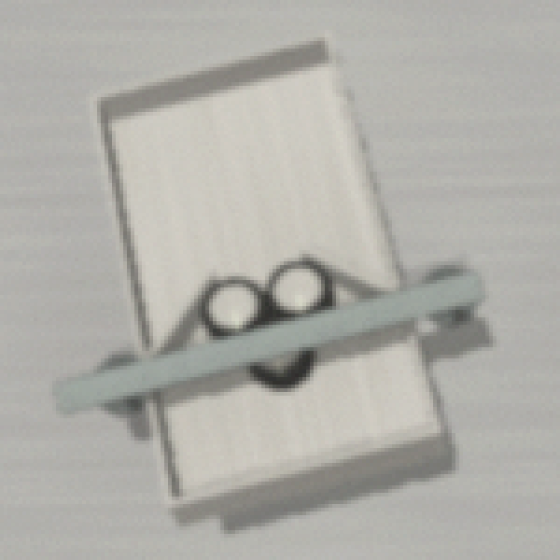

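```bash
python3 - <<'E'
from h import *
a=np.radians(13.85);X=np.array([np.cos(a),np.sin(a)]);Y=np.array([-X[1],X[0]]);O=np.array([550.4,60])
for px in [(243.5,231.7),(259.8,226.9)]:
    p=w("top",px,z=118)[:2]-O;print(px,"cap centre chute",p@X,p@Y,"-> origin x",p@X-10.3)
E
python3 -m creep '[0.02,0.035,0.04,-0.05,0.04,0.07,0.08,-0.105,0.06,0.105,0.08,-0.105,0.08,0.135,0.08,-0.105,0.1,0.165,0.08,-0.105,0.12,0.2,0.08,-0.105,0.14,0.23,0.08,-0.105,0.16,0.26,0.08,-0.105,0.18,0.29,0.08,-0.105,0.2,0.32,0.08,-0.105]' 0.864
```

```text
(243.5, 231.7) cap centre chute -10.989323200330412 16.706525260575923 -> origin x -21.289323200330415
(259.8, 226.9) cap centre chute -9.900685580312619 -25.10638818299842 -> origin x -20.20068558031262
t: 1.53
ee_pos: [413.2, -265.9, 303.0]
orientation: [3.118, 0.379, 0.001]
ft_force: [0.2, -1.3, 0.0]
width: 75.8
grasp_force: 0.0
```

```bash
python3 -m creep '[0.02,0.035,0,0,0.04,0.07,0,0,0.06,0.1,0,0,0.08,0.135,0,0,0.1,0.165,0,0,0.125,0.2,0,0,0.145,0.235,0,0,0.17,0.27,0,0,0.19,0.3,0,0,0.2,0.316,0,0]'
python3 -m creep '[0,0,-0.04,0,0,0,-0.08,0,0,0,-0.12,0,0,0,-0.15,0,0,0,-0.15,0]'
python3 - <<'E'
from h import *
for n in("top","side"):
    im,d=cams.get_image(n);cv2.imwrite(f"pics/{n}1.png",im[:,:,::-1]);np.save(n+"_d1.npy",d)
im=cv2.imread("pics/top1.png")[130:300,170:340];im2=cv2.imread("pics/side1.png")[150:310,190:350]
cv2.imwrite("pics/both1.png",cv2.convertScaleAbs(np.hstack([cv2.resize(i,(400,400),interpolation=3) for i in(im,im2)]),alpha=1.6))
print(get_obs()["ee_pos"],get_obs()["orientation"])
E
```

```text
t: 2.37
ee_pos: [614.3, 51.9, 302.6]
orientation: [-3.117, -0.382, -0.002]
ft_force: [-0.1, -0.4, -0.3]
width: 76.1
grasp_force: 0.0
t: 2.78
ee_pos: [608.0, 48.1, 146.3]
orientation: [-3.118, -0.379, 0.018]
ft_force: [-0.7, -0.5, -2.2]
width: 76.0
grasp_force: 0.0
[612.19622037  48.19812017 152.43600554] [-3.11854911e+00 -3.78874623e-01  2.87341126e-03]
```

View pics/both1.png

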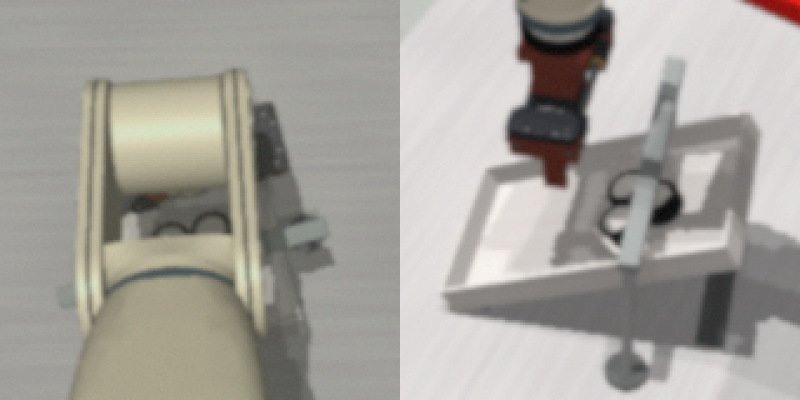

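The side view shows the fingers over the bay, tip at about crop (555,180), clear of the lamp bar on the downhill side. The two knobs and knob3 still sit at the opening. Next I compare the side camera's finger points with the known TCP.

```bash
python3 - <<'E'
from h import *
o=get_obs();T=np.array(o["ee_pos"]);a=np.radians(13.85);X=np.array([np.cos(a),np.sin(a)]);Y=np.array([-X[1],X[0]])
P=cloud("side",np.load("side_d1.npy")).reshape(-1,3);r=P[:,:2]-T[:2];x=r@X;y=r@Y;z=P[:,2]-T[2]
m=(abs(x)<70)&(abs(y)<110)&(z>-12)&(z<160)
for lo in range(-10,160,10):
    k=m&(z>=lo)&(z<lo+10)
    if k.sum()>3: print(lo,k.sum(),"x",np.round(np.percentile(x[k],[2,50,98])),"y",np.round(np.percentile(y[k],[2,50,98])))
# chute/lamp refs in same image, origin guess
O=np.array([550.4,60]);q=P[:,:2]-O;cx=q@X;cy=q@Y;L=(P[:,2]>188)&(P[:,2]<206)&(abs(cx+40)<25)&(abs(cy)<150);print("lamp",np.percentile(cx[L],[3,97]),np.percentile(cy[L],[1,99]))
E
```

```text
-10 5 x [-9.  3.  7.] y [45. 47. 47.]
0 22 x [-13.  -4.   6.] y [45. 48. 51.]
10 26 x [-13.  -3.   8.] y [ 4. 48. 52.]
20 28 x [-13.  -5.   9.] y [-39.  49.  50.]
30 21 x [-13.  -4.   8.] y [-40.  49.  51.]
40 5 x [-12.  -2.   3.] y [-31.  51.  53.]
50 4 x [-14. -14. -12.] y [-44. -43. -37.]
70 24 x [-33.  -2.  27.] y [-61.  80.  82.]
80 105 x [-35. -13.  29.] y [-75.  81.  84.]
90 174 x [-35. -28.  21.] y [-73.   5.  85.]
100 114 x [-35. -22.  29.] y [-74.  86.  90.]
110 365 x [-34.  -9.  29.] y [-80.  68.  91.]
120 251 x [-32.  -5.  27.] y [-64.  64.  91.]
130 62 x [-21.  -3.  18.] y [31. 41. 44.]
140 56 x [-23.  -5.  17.] y [31. 41. 43.]
150 81 x [-34.  -3.  27.] y [12. 41. 44.]
lamp [-47.56832346 -28.44324452] [-130.92121046  134.6048915 ]
```

```bash
python3 - <<'E'
from h import *
o=get_obs();T=np.array(o["ee_pos"]);a=np.radians(13.85);X=np.array([np.cos(a),np.sin(a)]);Y=np.array([-X[1],X[0]])
P=cloud("top",np.load("top_d1.npy")).reshape(-1,3);r=P[:,:2]-T[:2];x=r@X;y=r@Y;z=P[:,2]-T[2]
m=(abs(x)<70)&(abs(y)<110)&(z>10)&(z<170)
for lo in range(10,170,10):
    k=m&(z>=lo)&(z<lo+10)
    if k.sum()>3: print(lo,k.sum(),"x",np.round(np.percentile(x[k],[1,5,50,95,99])),"y",np.round(np.percentile(y[k],[1,5,50,95,99])))
E
```

```text
80 10 x [-38. -38. -38. -33. -33.] y [-73. -68.  38.  68.  73.]
90 58 x [-38. -38. -34. -28. -27.] y [-67. -61.  49.  62.  63.]
100 15 x [-37. -37. -35. -30. -30.] y [-86. -86.  44.  63.  66.]
110 373 x [-37. -34. -11.  22.  27.] y [-88. -86. -74.  64.  68.]
120 20 x [-37. -36. -15.  23.  26.] y [-86. -85. -73.  54.  63.]
160 25 x [-39. -37. -34. -30. -29.] y [-3. 24. 34. 40. 41.]
```

```bash
python3 -m creep '[-0.009,-0.002,-0.02,0,-0.017,-0.0034,-0.04,0,-0.017,-0.0034,-0.052,0,-0.017,-0.0034,-0.052,0,-0.017,-0.0034,-0.052,0,-0.017,-0.0034,-0.052,0]'; python3 -c "
from h import *
print(get_obs()['ee_pos'],get_obs()['orientation'])"
```

```text
t: 3.38
ee_pos: [597.4, 44.9, 102.6]
orientation: [3.118, 0.379, 0.005]
ft_force: [-0.6, 0.3, 0.5]
width: 75.7
grasp_force: 0.0
[597.35977571  44.94462472 102.61701955] [3.11848696 0.37875331 0.00528136]
```

```bash
python3 -m creep '[-0.004,-0.001,-0.002,0,-0.008,-0.002,-0.002,0,-0.012,-0.003,-0.002,0,-0.016,-0.004,-0.002,0,-0.019,-0.0047,-0.002,0,-0.022,-0.0054,-0.002,0,-0.024,-0.0059,-0.002,0,-0.026,-0.0062,-0.002,0,-0.026,-0.0062,-0.002,0,-0.026,-0.0062,-0.002,0]'; python3 - <<'E'
from h import *
im,d=cams.get_image("side");np.save("side_d2.npy",d);cv2.imwrite("pics/s2.png",cv2.convertScaleAbs(cv2.resize(np.ascontiguousarray(im[160:280,210:350,::-1]),(700,600),interpolation=3),alpha=1.6))
print(get_obs()["ee_pos"],get_obs()["ft_force"])
P=cloud("side",d).reshape(-1,3);T=np.array(get_obs()["ee_pos"]);a=np.radians(13.85);X=np.array([np.cos(a),np.sin(a)]);Y=np.array([-X[1],X[0]])
r=P[:,:2]-T[:2];x=r@X;y=r@Y;z=P[:,2]
L=(z>188)&(z<202)&(abs(y-70)<70)&(x>-90)&(x<-20);print(np.round(np.sort(x[L])[-12:]), "body", np.percentile(x[(z>180)&(z<240)&(abs(x)<60)&(abs(y)<95)],[1,5,10]))
h=np.histogram(x[L],bins=range(-80,-18,2));print(h)
E
```

```text
t: 4.22
ee_pos: [569.3, 38.6, 98.6]
orientation: [-3.119, -0.379, 0.0]
ft_force: [0.5, 0.0, -0.3]
width: 76.0
grasp_force: 0.1
[569.3561157   38.6104139   98.60709449] [-0.52977803  0.49288506 -0.34137692]
[-23. -23. -23. -23. -22. -22. -22. -22. -21. -21. -21. -20.] body [-59.48441112 -57.04819687 -54.26028875]
(array([ 0,  0,  0,  0,  0,  0,  0,  0,  0, 42, 33, 38, 35, 35, 33, 37, 34,
       37, 40, 16,  0,  0,  0, 12,  6,  6, 11, 12,  9,  7]), array([-80, -78, -76, -74, -72, -70, -68, -66, -64, -62, -60, -58, -56,
       -54, -52, -50, -48, -46, -44, -42, -40, -38, -36, -34, -32, -30,
       -28, -26, -24, -22, -20]))
```

View pics/s2.png

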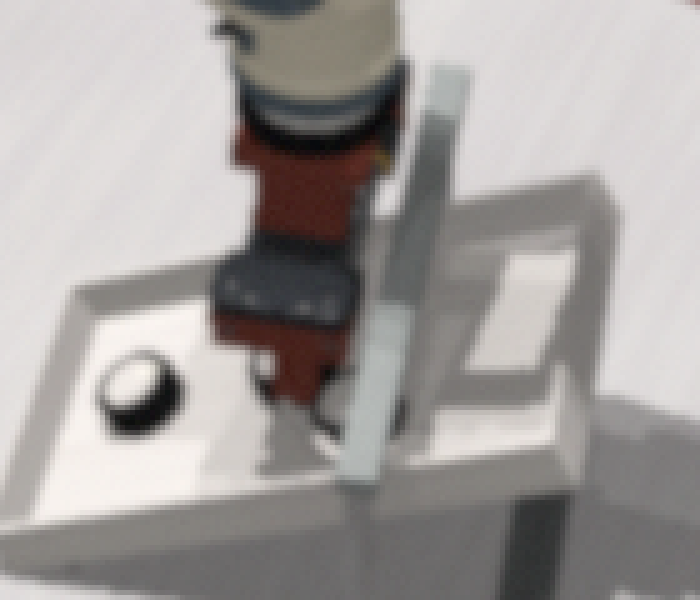

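One knob already lies in the bay at crop (140,390). A second shows left of the finger at (265,375), and the +y knob is held against the finger at (360,400). The body still has about 7 mm to the lamp, so I push 4 mm more to be sure of the nudge criterion.

```bash
python3 -m creep '[-0.001,-0.00025,0,0,-0.002,-0.0005,0,0,-0.003,-0.0007,0,0,-0.004,-0.001,0,0,-0.004,-0.001,0,0,-0.004,-0.001,0,0,-0.004,-0.001,0,0]'; python3 - <<'E'
from h import *
im,d=cams.get_image("side");cv2.imwrite("pics/s3.png",cv2.convertScaleAbs(cv2.resize(np.ascontiguousarray(im[160:280,210:350,::-1]),(700,600),interpolation=3),alpha=1.6))
E
```

```text
t: 4.85
ee_pos: [565.4, 37.6, 98.7]
orientation: [3.119, 0.379, -0.0]
ft_force: [0.7, -0.2, 0.3]
width: 75.9
grasp_force: 0.1
```

View pics/s3.png

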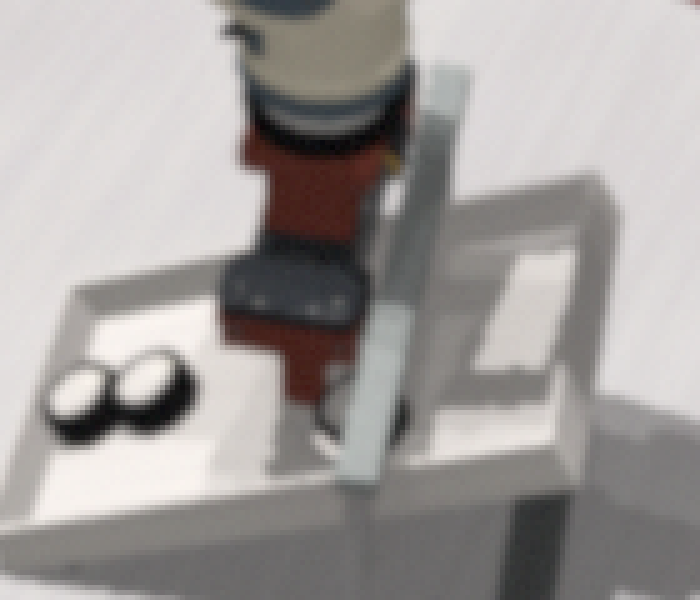

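Two knobs are now in the bay at crop (80,400) and (150,385). The third is held above the finger at (360,410). I measure how far the held knob has moved.

```bash
python3 - <<'E'
from h import *
im,d=cams.get_image("side");np.save("side_d3.npy",d)
a=np.radians(13.85);X=np.array([np.cos(a),np.sin(a)]);Y=np.array([-X[1],X[0]]);O=np.array([550.8,61.5])
for f in("side_d.npy","side_d3.npy"):
    P=cloud("side",np.load(f)).reshape(-1,3);r=P[:,:2]-O;x=r@X;y=r@Y
    hn=(P[:,2]-(88-.532*x))*.883; xs=x-hn*.469  # foot on floor
    m=(hn>8)&(hn<27)&(xs>-70)&(xs<10)&(y>-2)&(y<58)
    print(f,m.sum())
    for lo in range(0,60,6):
        k=m&(y>=lo)&(y<lo+6)
        if k.sum(): print(lo,k.sum(),"xs",np.round(np.percentile(xs[k],[0,50,100]),1),"h",np.round(np.median(hn[k]),1))
E
```

```text
side_d.npy 235
0 24 xs [-69.  -41.6  -7.3] h 22.3
6 35 xs [-69.7 -27.8  -1.6] h 21.8
12 46 xs [-67.6 -57.4  -4. ] h 21.2
18 39 xs [-62.4 -47.3  -1.8] h 21.4
24 21 xs [-29.  -16.5  -2.4] h 22.2
30 18 xs [-27.5 -16.2   3.7] h 22.7
36 25 xs [-30.8 -17.9   1.1] h 21.3
42 11 xs [-25.8 -19.   -6.2] h 18.4
48 3 xs [-13.6 -11.7  -9.5] h 24.1
54 1 xs [-16.7 -16.7 -16.7] h 21.7
side_d3.npy 129
12 14 xs [-29.4 -17.6   7.9] h 23.0
18 36 xs [-27.4  -6.2   7.8] h 22.4
24 15 xs [-49.7 -23.  -12.3] h 21.6
30 18 xs [-51.  -22.4   5.4] h 22.8
36 22 xs [-48.9 -20.1  -0.3] h 21.9
42 13 xs [-45.4 -23.3  -5.9] h 21.3
48 9 xs [-28.5 -22.3  -8.5] h 22.0
54 2 xs [-26.3 -20.6 -14.8] h 20.2
```

The held knob moved about 10 mm uphill, so the nudge criterion is met. Next I back off downhill, then lift.

```bash
python3 -m creep '[0.005,0.0012,0,0,0.012,0.003,0,0,0.02,0.005,0,0,0.025,0.006,0,0,0.025,0.006,0.02,0,0.025,0.006,0.05,0,0.025,0.006,0.09,0,0.025,0.006,0.13,0,0.025,0.006,0.17,0,0.025,0.006,0.2,0]'
python3 -m creep '[0.03,0,0,0,0.06,0,0,0,0.06,0,0,0,0.06,0,0,0,0.06,0,0,0,0.06,0,0,0]'
python3 - <<'E'
from h import *
im,d=cams.get_image("side");cv2.imwrite("pics/s4.png",cv2.convertScaleAbs(cv2.resize(np.ascontiguousarray(im[160:280,210:350,::-1]),(700,600),interpolation=3),alpha=1.6))
E
```

```text
t: 5.78
ee_pos: [591.6, 43.8, 302.4]
orientation: [3.118, 0.379, 0.005]
ft_force: [1.3, -0.5, -0.8]
width: 76.0
grasp_force: 0.0
t: 6.28
ee_pos: [649.4, 43.7, 298.1]
orientation: [-3.118, -0.379, 0.003]
ft_force: [-0.3, 0.7, -0.3]
width: 76.1
grasp_force: 0.0
```

View pics/s4.png

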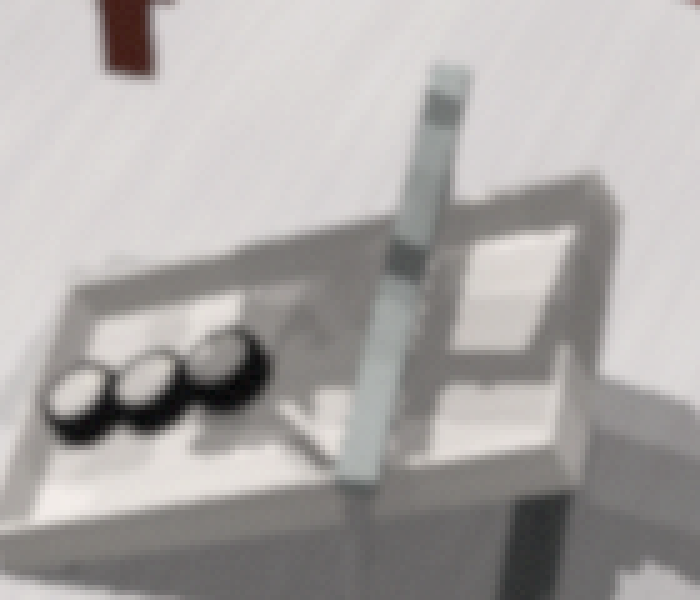

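All three knobs are in the bay, in a line at crop (80,400), (150,385) and (225,370). I wait for them to settle and check that they lie still.

```bash
python3 -m creep '[0,0,0,0,0,0,0,0,0,0,0,0,0,0,0,0,0,0,0,0,0,0,0,0,0,0,0,0,0,0,0,0,0,0,0,0,0,0,0,0]' >/dev/null; python3 - <<'E'
from h import *
im,d=cams.get_image("side");np.save("a.npy",im)
E
python3 -m creep '[0,0,0,0,0,0,0,0,0,0,0,0,0,0,0,0,0,0,0,0,0,0,0,0,0,0,0,0,0,0,0,0,0,0,0,0,0,0,0,0]' >/dev/null;python3 - <<'E'
from h import *
im,d=cams.get_image("side");q=im[160:280,210:350].astype(int);print(abs(q-np.load("a.npy")[160:280,210:350].astype(int)).max(-1).__gt__(40).sum())
p4=cv2.resize(cv2.imread("pics/s4.png"),(140,120),interpolation=3)[...,::-1].astype(int);print((abs(np.clip(q*1.6,0,255)-p4).max(-1)>70).sum())
a=np.radians(13.85);X=np.array([np.cos(a),np.sin(a)]);Y=np.array([-X[1],X[0]]);O=np.array([550.8,61.5])
for b in boxes_of("side","knob1"):
    c=b["centre"];p=w("side",c,depth=d[int(c[1]),int(c[0])]);r=p[:2]-O;print(b["score"],np.round(c),r@X,r@Y,p[2])
E
```

```text
0
0
0.68 [240. 238.] 94.68643607846569 -1.1928881632973507 60.011659374576794
0.59 [225. 241.] 136.5454212438111 -2.3006578847404313 36.396855548795344
0.54 [255. 235.] 51.24837782058749 2.068594497812393 88.71290775970073
```

Still, and all centres are in the bay: foot x is about 41–48 mm for the uppermost knob, above the 25 mm limit.

```bash
python3 -c "
from workcell import ticket
print(ticket.close_job())"
```

```text
the job is handed in; nothing more can be done
None
```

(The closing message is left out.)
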